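Shift the seasonings to the wooden rack, order kept

TASK

The steel tray has to be washed, so move the four seasonings from it into the wooden rack, one in each well, standing upright on the well's floor and in the same order from left to right as they stood in the tray, because the cook reaches for them without looking. Take each one straight across from its compartment to its own well, without setting any down on the worktop on the way; knock none over and leave the other things where they are.

Things in the scene. Friction and masses are not known exactly. Their poses are not given: they have to be found in the camera images.
- pepper_mill: tall turned wooden pepper mill, upright, round: 58 mm wide at its foot, with a ball-shaped wooden head about 49 mm wide (123 to 159 mm above its foot, widest at about 140 mm) and a small metal knob on top; 170 mm tall, 0.18 kg; rocks a little (0.02 rad) on its foot. Grip it by the head. Origin: centre of its underside, z up its axis.
- salt_shaker: salt shaker, clear body with a light grey pierced cap, 90 mm tall, 44 mm wide, 0.1 kg; take its section as a square of 40 mm whose flats face its own x and y axes (these start within 0.15 rad of the tray's axes). Origin: centre of its underside, z up.
- spice_jar: slim round spice jar with a dark green screw cap, 46 mm in diameter, 106 mm tall (cap from 85 mm up), 0.11 kg. Origin: centre of its underside, z up.
- honey_jar: squat round glass jar with a yellow screw lid, 64 mm in diameter at the lid (83 to 94 mm up) and about 60 mm below it, 94 mm tall, 0.43 kg. Origin: centre of its underside, z up.
- tray: steel tray fixed to the worktop, left or right of the rack; 94 mm deep (x), 347 mm long (y), rim 48 mm high. Four compartments 83 mm wide, centres at y = +129, +43, -43, -129 mm (left to right seen from the robot), floor 14 mm above the worktop, one seasoning in each in any order. Origin: centre of underside; x points away from the robot, y to its left, yaw up to 0.2 rad.
- rack: dark wooden block fixed to the worktop, 104 mm deep (x), 364 mm long (y), top 48 mm high, with a row of four empty round wells 78 mm in diameter, 28 mm deep (floor 20 mm above the worktop), centres at x = 0, y = +129, +43, -43, -129 mm (left to right seen from the robot). Origin: centre of underside; x points away from the robot, y to its left, yaw up to 0.2 rad.
- glass: bystander: clear drinking glass, 84 mm wide, 93 mm tall, behind the gap between tray and rack. Origin: centre of its underside.
- mug: bystander: orange mug, 81 mm wide, 101 mm tall, far behind on the left. Origin: centre of the underside of the extents with the handle.
- teaspoon: bystander: metal teaspoon, 132 mm long, lying at the front of the worktop. Origin: centre of its underside.
Not all that is in view belongs to the job. Leave any orange or turquoise look-alike of the salt_shaker alone.

How it is judged:
By the outcome, as a careful person would: the job done as asked, in the order asked, and still so for the second after the job is handed in, with the robot touching nothing.
It also fails if it takes over 120 s, if anything falls off the work surface, if the arm or the gripper's body presses on something with over 40 N, if the wrist force passes 120 N, or if a joint passes its speed limit or range.

ROBOT

A 6-joint arm with a two-finger parallel gripper is mounted at the origin on a cart in front of the work surface, level with it; the furniture and walls round the work are solid. World frame = base frame: x ahead of the robot, y to its left, z up, the work surface at z = 0. Lengths are in m, angles in rad, forces in N, time in s.
With the tool pointing down it reaches from about 0.35 to 0.85 m from the base axis. Payload 8.1 kg.
Tool frame: the origin (TCP) lies on the centre line of the jaws, within the pads' length; the fingertips stand 17 mm ahead of it and the grasp point (between the pads) lies 2 mm behind it; z points along the fingers, y is the line along which they close (so a half turn about z gives the same grasp; the last joint's range is limited). The gripper opens to 93 mm and grips with 3 to 60 N. Pads are 15 mm wide; open, the fingers measure 128 mm over their backs; the gripper's body (75 mm by 188 mm) begins 65 mm behind the grasp point.
Start: joints at [-1.328, 0.13, 1.488, -0, 1.523, -0.085], TCP at [0.193, -0.568, 0.236] pointing down, gripper open.
Joint ranges: [-2.96, 2.96], [-0.89, 2.26], [0.02, 2.5], [-1.34, 4.48], [0, 2.73], [-2.66, 2.66]. Speed limits (rad/s): [2.39, 2.39, 2.79, 3.14, 3.14, 3.14].

INTERFACE

Orientations are given as a rotation vector (axis times angle).
In Python, from plant import status, eyes, robot gives the robot as it stands. The module is installed in compiled form; this text tells all that it offers.
- The arm moves only by the tool servo_tool, never from a script. Its argument "plan" is text: rows parted by semicolons, each of 4 numbers parted by spaces: the shift along the tool's x, y, z in m, then the turn about the tool's z in degrees. A call has 1 to 12 rows; each row is the pose to reach, as a shift and turn from the pose commanded when the call began, along the tool's axes at that moment; what a row does not reach only later rows make up. A row lasts 1/12 s, in which the tool goes at most 41.7 mm and 7.16 degrees, less where a joint would pass 70% of its speed; a pose out of reach is approached as far as the arm can. A call with a gripper value outside its range is refused whole. "grip" is the closure, from -1 (fully open) to 1 (shut), set as the call begins (left out, the last holds). The fingers move at their own pace and stop on an object; "grip_force" is the grip in N (left out, the last holds). Time passes only in rows, so rows that repeat a pose let the fingers close. It gives the time, the measured TCP pose, the force, the opening and the grip force at its end, in the units of the state.
- status.read_state(): the state, without advancing time (a new reading comes with each control period).
- eyes.read_camera(name): name is "side" or "top"; returns a dict with "image" (420x560x3 uint8, blue, green, red), "fovy" (degrees; the focal length in pixels is half the picture's height over the tangent of half this angle, whatever the lens; pixels are square), "cx", "cy" (the principal point, pixels), "world_from_camera" (4x4, takes a point from camera to world coordinates). Camera axes: x right, y down, z forward; pixel columns grow to the right and rows downward; lengths in m; the calibration is good to about 2 mm. A picture is of the moment at which its call begins. There is no depth.
- robot.close_job(): hands the job in; it is judged then, once.
The state is a dict: "t": time; "q": joint angles; "dq": joint speeds; "joint_torque": joint torques, N m; "tool_pos": TCP position; "orientation": TCP orientation; "force": force on the tool from outside, world axes, zero at the start; "wrist_torque": the same for the moment, N m; "opening": finger opening in m; "gripper_force": force on a finger pad.
Only numpy, scipy, OpenCV 4.12 (cv2) and the standard library are available. Lean on these libraries where they do the work, as an engineer would, in place of code of your own. Each camera call takes 0.05 s, during which the arm holds its last target. There are 200 camera calls.

## Working session

There is one attempt and no reset: what is moved stays moved. The work goes in short steps, Python scripts to look and compute and a tool call to move; the robot and the scene stay as the last step left them, time stands still between calls to the robot, and variables do not carry over. Pictures are saved under pics/ and viewed, at most 14 in all, crops included, and the job is handed in when it is done.

Besides the shell and the picture viewer there is one more tool, called after "Call:" as name(argument=value, ...), one argument or row to a line, values as JSON. servo_tool: Moves the arm, as the interface text tells. Its arguments: {"type":"object","properties":{"plan":{"type":"string"},"grip":{"type":"number"},"grip_force":{"type":"number"}},"required":["plan"]}

```bash
mkdir -p pics; python3 - <<'E'
from plant import status, eyes
import cv2, numpy as np
print(status.read_state())
for n in("top","side"):
    c=eyes.read_camera(n); cv2.imwrite(f"pics/{n}0.png",c["image"]); print(n,c["fovy"],c["cx"],c["cy"],np.round(c["world_from_camera"],4).tolist())
    np.savez(n+".npz",f=210/np.tan(np.radians(c["fovy"]/2)),cx=c["cx"],cy=c["cy"],T=c["world_from_camera"])
E
```

```text
{'t': 0.0, 'q': array([-1.32840284e+00,  1.31158376e-01,  1.48926458e+00,  2.07804356e-06,
        1.52299675e+00, -8.53767914e-02]), 'dq': array([-0.00110583,  0.00051407, -0.00177168,  0.00107502, -0.00011312,
       -0.00032652]), 'joint_torque': array([-2.37042230e-03, -5.59843147e+01, -4.91757631e+01,  7.67932297e-02,
        3.52644303e-02, -9.99337112e-05]), 'tool_pos': array([ 0.19306628, -0.56752607,  0.23459716]), 'orientation': array([-3.09770086e+00, -5.12261371e-01,  2.21702378e-04]), 'force': array([ 0.34139779,  0.52166844, -0.59551234]), 'wrist_torque': array([ 0.01151235, -0.00179336,  0.02112017]), 'gripper_force': 0.0, 'opening': 0.09333650897691355}
top 52.43652900581448 284.3062430448328 204.91140282539942 [[-0.0231, -0.9925, 0.1201, 0.4194], [-0.9995, 0.0255, 0.0181, -0.0156], [-0.021, -0.1196, -0.9926, 1.0337], [0.0, 0.0, 0.0, 1.0]]
side 44.44873043420043 281.5339613209455 196.4794517292488 [[0.8542, -0.2821, 0.4368, -0.0997], [-0.52, -0.4719, 0.712, -1.0513], [0.0053, -0.8353, -0.5497, 0.8812], [0.0, 0.0, 0.0, 1.0]]
```

View pics/top0.png

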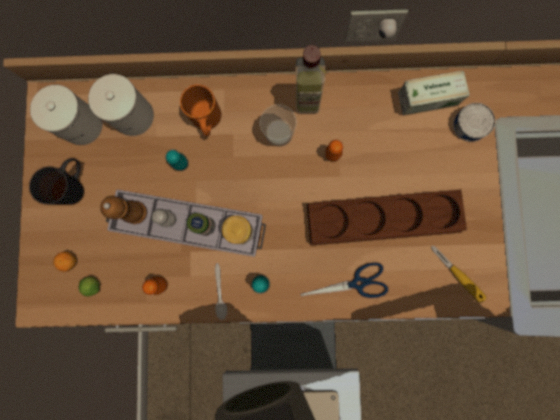

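View pics/side0.png

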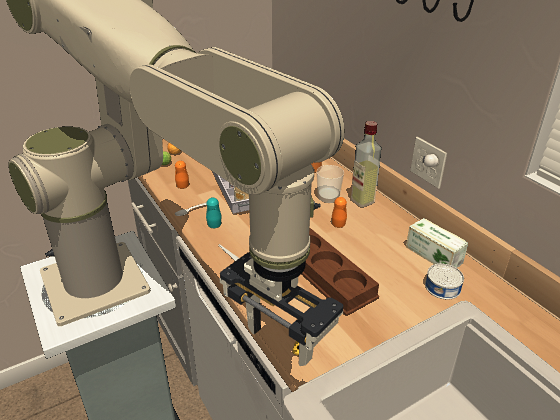

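Top view: the tray is at about (185,222) and holds, from left to right, the mill (115,207), salt (162,217), spice jar (199,224) and honey (237,230). The rack is at about (386,217). I'll enlarge both.

```bash
python3 - <<'E'
import cv2
im=cv2.imread("pics/top0.png")
cv2.imwrite("pics/tray.png",cv2.resize(im[180:260,95:275],None,fx=4.4,fy=4.4,interpolation=cv2.INTER_CUBIC))
cv2.imwrite("pics/rack.png",cv2.resize(im[180:260,295:475],None,fx=4.4,fy=4.4,interpolation=cv2.INTER_CUBIC))
E
```

```text
(no output)
```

View pics/tray.png

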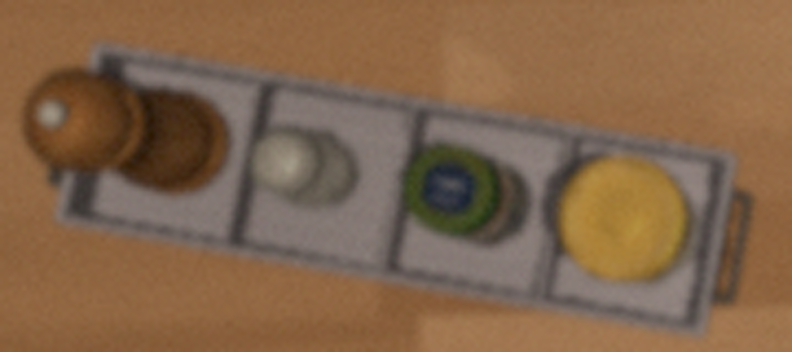

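View pics/rack.png

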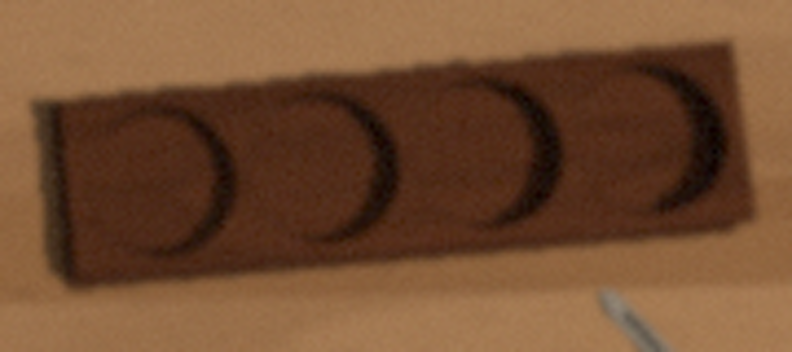

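```bash
cat > h.py <<'E'
import numpy as np
def cam(n):
    d=np.load(n+".npz"); return d["f"],d["cx"],d["cy"],d["T"]
def px2w(n,uv,z):
    f,cx,cy,T=cam(n); r=T[:3,:3]@np.array([(uv[0]-cx)/f,(uv[1]-cy)/f,1]); o=T[:3,3]
    return o+r*(z-o[2])/r[2]
def w2px(n,p):
    f,cx,cy,T=cam(n); c=T[:3,:3].T@(np.asarray(p)-T[:3,3]); return f*c[:2]/c[2]+[cx,cy]
def crop(x0,y0,s=4.4): return lambda u,v:((u+.5)/s-.5+x0,(v+.5)/s-.5+y0)
E
python3 - <<'E'
from h import *
from scipy.optimize import least_squares
t=crop(95,180); r=crop(295,180)
def fit(name,pts,L,W):
    P=np.array([px2w("top",p,.048)[:2] for p in pts])
    print(name,"sides",[round(float(np.linalg.norm(P[i]-P[(i+1)%4])),4) for i in range(4)])
    loc=np.array([[W/2,L/2],[W/2,-L/2],[-W/2,-L/2],[-W/2,L/2]])
    R=lambda a:np.array([[np.cos(a),-np.sin(a)],[np.sin(a),np.cos(a)]])
    s=least_squares(lambda v:((loc@R(v[2]).T+v[:2])-P).ravel(),[*P.mean(0),0])
    x,y,a=s.x; print("pose",np.round(s.x,4),"res",np.round(s.fun,4))
    for yy in(.129,.043,-.043,-.129): print("  ",np.round(R(a)@[0,yy]+[x,y],4))
fit("tray",[t(97,48),t(733,157),t(703,330),t(62,218)],.347,.094)
fit("rack",[r(58,102),r(733,42),r(755,222),r(72,285)],.364,.104)
for n,p,z in[("millball",t(78,118),.154),("knob",t(52,112),.184),("salt",t(286,160),.102),("spice",t(450,188),.12),("honey",t(624,217),.108)]: print(n,np.round(px2w("top",p,z)[:2],4))
# radii check
print("honey dia",np.linalg.norm(px2w("top",t(557,217),.108)-px2w("top",t(690,217),.108)))
print("spice dia",np.linalg.norm(px2w("top",t(404,187),.12)-px2w("top",t(500,190),.12)))
# wells rim right side arcs: outer right edge
for u,v in[(235,178),(398,168),(562,153),(727,140)]: print("well right edge",np.round(px2w("top",r(u,v),.048)[:2],4))
for n,p in[("glass",(277,126)),("mug",(199,105)),("oran",(335,150)),("bottle",(312,55))]: print(n,px2w("top",p,.09))
E
```

```text
tray sides [0.3468, 0.092, 0.346, 0.0923]
pose [ 0.5041  0.2352 -0.1941] res [ 0.0007 -0.0005  0.001  -0.0008 -0.0008  0.0002 -0.0008  0.0011]
   [0.5289 0.3618]
   [0.5123 0.2774]
   [0.4958 0.193 ]
   [0.4792 0.1087]
rack sides [0.3569, 0.0951, 0.3571, 0.0967]
pose [ 0.5057 -0.2327  0.0644] res [ 0.0036  0.0046  0.0044 -0.0024 -0.0044 -0.0046 -0.0036  0.0024]
   [ 0.4974 -0.104 ]
   [ 0.5029 -0.1898]
   [ 0.5084 -0.2756]
   [ 0.514  -0.3614]
millball [0.5319 0.3609]
knob [0.5311 0.3602]
salt [0.5146 0.2773]
spice [0.4969 0.1906]
honey [0.4814 0.1068]
honey dia 0.06598944871909551
spice dia 0.0473442709094474
well right edge [ 0.4996 -0.144 ]
well right edge [ 0.5027 -0.2295]
well right edge [ 0.5085 -0.3154]
well right edge [ 0.5131 -0.4017]
glass [0.7152637  0.01413372 0.09      ]
mug [0.77045374 0.19285447 0.09      ]
oran [ 0.65552678 -0.11572687  0.09      ]
bottle [ 0.88285549 -0.07083779  0.09      ]
```

```bash
cat > go.py <<'E'
import sys,numpy as np
from plant import status
from scipy.spatial.transform import Rotation as R
# usage: go.py x y z psi_close(deg: world direction of tool y) ; chained goals allowed
s=status.read_state(); p=np.array(s["tool_pos"]); r=R.from_rotvec(s["orientation"]).as_matrix()
print("pos",p.round(4),"tilt",r[:,2].round(3),"close dir",np.degrees(np.arctan2(r[1,1],r[0,1])).round(2),"t",round(s["t"],2),"open",round(s["opening"],4))
a=list(map(float,sys.argv[1:]))
for i in range(0,len(a),4):
    g=np.array(a[i:i+3]); d=r.T@(g-p); c=np.degrees(np.arctan2(r[1,1],r[0,1]))
    t=-(a[i+3]-c); t=(t+90)%180-90
    print("shift mm",(d*1e3).round(1),"turn",round(t,2))
E
python3 go.py .4814 .1068 .236 -11.1
```

```text
pos [ 0.193  -0.5676  0.2347] tilt [-0.     0.002 -1.   ] close dir -71.22 t 0.1 open 0.093
shift mm [ 4.901e+02 -5.456e+02 -3.000e-01] turn -60.12
```

Call:
servo_tool(
  plan="10 -11 0 -3; 25 -27 0 -8; 44 -49 0 -13; 69 -76 0 -18; 93 -104 0 -23; 118 -131 0 -29; 142 -158 0 -34; 167 -185 0 -39; 191 -213 0 -44; 216 -240 0 -49; 240 -267 0 -55; 265 -295 0 -60",
  grip=-1,
  grip_force=30,
)

```text
t: 1.1
tool_pos: [0.3909, -0.1067, 0.2355]
orientation: [2.423, 2.0, 0.0]
force: [1.8, -1.4, 0.4]
opening: 0.0932
gripper_force: 0.0
```

```bash
python3 go.py .4814 .1068 .236 -11.1
```

```text
pos [ 0.3909 -0.1067  0.2355] tilt [ 0. -0. -1.] close dir -10.93 t 1.1 open 0.0932
shift mm [226.8  48.3  -0.5] turn 0.17
```

Call:
servo_tool(
  plan="0 0 0 0; 0 0 0 0",
)

```text
t: 1.27
tool_pos: [0.3913, -0.1064, 0.2353]
orientation: [-2.422, -2.0, 0.0]
force: [-0.3, -0.7, -1.2]
opening: 0.0931
gripper_force: 0.0
```

Call:
servo_tool(
  plan="20 0 0 0; 40 0 0 0; 40 0 0 0; 40 0 0 0",
)

```text
t: 1.6
tool_pos: [0.4234, 0.0545, 0.2356]
orientation: [2.433, 1.987, -0.0]
force: [0.8, -0.6, -0.1]
opening: 0.0928
gripper_force: 0.0
```

Call:
servo_tool(
  plan="0 0 0.02 0; 0 0 0.02 0; 0 0 0.02 0",
)

```text
t: 1.85
tool_pos: [0.4223, 0.0535, 0.2144]
orientation: [-2.428, -1.991, 0.005]
force: [0.3, -0.1, -0.1]
opening: 0.0931
gripper_force: 0.0
```

I had been writing the rows in mm, but they are in m. Only the speed cap limited those moves, and nothing was hit. From here I'll use metres.

```bash
python3 go.py .481 .107 .16 -11.1 .481 .107 .101 -11.1
```

```text
pos [0.4223 0.0535 0.2144] tilt [-0.003 -0.001 -1.   ] close dir -11.29 t 1.85 open 0.0931
shift mm [64.1 47.3 54.2] turn -0.19
shift mm [ 64.2  47.5 113.2] turn -0.19
```

Call:
servo_tool(
  plan="0.015 0.011 0 0; 0.035 0.026 0 0; 0.054 0.040 0 0; 0.064 0.0475 0.005 0; 0.064 0.0475 0.025 0; 0.064 0.0475 0.048 0; 0.064 0.0475 0.07 0; 0.064 0.0475 0.09 0; 0.064 0.0475 0.103 0; 0.064 0.0475 0.11 0; 0.064 0.0475 0.113 0; 0.064 0.0475 0.113 0",
)

```text
t: 2.85
tool_pos: [0.4826, 0.1067, 0.1028]
orientation: [2.43, 1.991, -0.001]
force: [-0.9, -0.5, -0.5]
opening: 0.0929
gripper_force: 0.0
```

Call:
servo_tool(
  plan="0 0 0 0; 0 0 0 0; 0 0 0 0; 0 0 0 0; 0 0 0 0; 0 0 0 0; 0 0 0 0; 0 0 0 0",
  grip=1,
  grip_force=30,
)

```text
t: 3.52
tool_pos: [0.4823, 0.1085, 0.1031]
orientation: [-2.428, -1.994, -0.0]
force: [-3.3, 1.0, 5.9]
opening: 0.0628
gripper_force: 30.0
```

```bash
python3 go.py .514 -.361 .24 3.7 .514 -.361 .107 3.7
```

```text
pos [0.4823 0.1085 0.1031] tilt [-0.  0. -1.] close dir -11.2 t 3.52 open 0.0628
shift mm [-454.3  122.3 -137. ] turn -14.9
shift mm [-454.4  122.3   -4. ] turn -14.9
```

Call:
servo_tool(
  plan="0 0 -0.006 0; 0 0 -0.016 0; 0 0 -0.03 0; 0 0 -0.048 0; 0 0 -0.066 0; 0 0 -0.084 0; -0.005 0.001 -0.098 0; -0.016 0.004 -0.107 -1; -0.034 0.009 -0.11 -2; -0.056 0.015 -0.11 -3; -0.08 0.022 -0.11 -4; -0.106 0.029 -0.11 -5",
)

```text
t: 4.52
tool_pos: [0.49, -0.002, 0.2131]
orientation: [2.337, 2.1, 0.0]
force: [-0.4, 0.1, -4.9]
opening: 0.0631
gripper_force: 30.0
```

```bash
python3 go.py .514 -.361 .213 3.7 .514 -.361 .110 3.7
```

```text
pos [ 0.49   -0.002   0.2131] tilt [ 0.  0. -1.] close dir -6.11 t 4.52 open 0.0631
shift mm [-3.544e+02  6.200e+01  1.000e-01] turn -9.81
shift mm [-354.4   62.   103.1] turn -9.81
```

Call:
servo_tool(
  plan="-0.028 0.005 0 -1; -0.058 0.010 0 -2; -0.09 0.016 0 -3; -0.124 0.022 0 -4; -0.158 0.028 0 -5; -0.192 0.034 0 -6; -0.226 0.040 0 -7; -0.258 0.045 0 -8; -0.288 0.050 0 -9; -0.315 0.055 0 -9.8; -0.336 0.059 0 -9.8; -0.348 0.061 0 -9.8",
)

```text
t: 5.52
tool_pos: [0.5125, -0.3565, 0.2124]
orientation: [-2.153, -2.288, 0.001]
force: [0.7, 0.1, -4.7]
opening: 0.0632
gripper_force: 30.0
```

Call:
servo_tool(
  plan="-0.005 0.001 0 0; -0.006 0.001 0 0; -0.006 0.001 0 0",
)

```text
t: 5.77
tool_pos: [0.5146, -0.359, 0.2125]
orientation: [-2.15, -2.289, -0.001]
force: [-0.4, -0.1, -4.7]
opening: 0.0628
gripper_force: 30.0
```

```bash
python3 go.py .514 -.361 .110 3.7; python3 - <<'E'
from plant import eyes
import cv2
c=eyes.read_camera("side")["image"]; cv2.imwrite("pics/s1.png",c)
E
```

```text
pos [ 0.5146 -0.359   0.2125] tilt [-0.     0.001 -1.   ] close dir 3.6 t 5.77 open 0.0628
shift mm [ -2.1  -0.6 102.5] turn -0.1
```

View pics/s1.png

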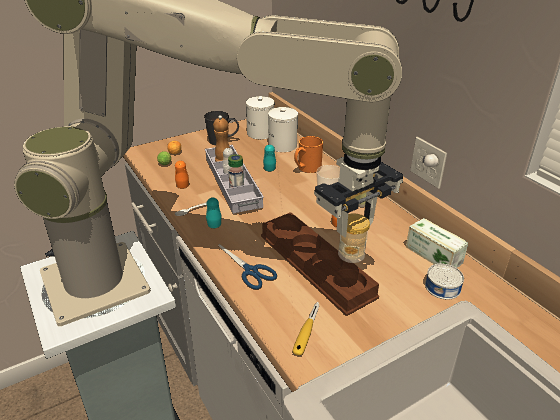

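The side view shows the jar held upright at about (353,240) over the rack's right end, and the tray contents still standing. Lowering it now.

Call:
servo_tool(
  plan="-0.001 0 0.008 0; -0.002 -0.001 0.022 0; -0.002 -0.001 0.038 0; -0.002 -0.001 0.054 0; -0.002 -0.001 0.068 0; -0.002 -0.001 0.079 0; -0.002 -0.001 0.087 0; -0.002 -0.001 0.093 0; -0.002 -0.001 0.097 0; -0.002 -0.001 0.1 0; -0.002 -0.001 0.102 0; -0.002 -0.001 0.102 0",
)

```text
t: 6.82
tool_pos: [0.5137, -0.3621, 0.1108]
orientation: [2.151, 2.289, 0.0]
force: [0.5, -0.4, -4.1]
opening: 0.0627
gripper_force: 30.0
```

Still hanging (−4.1 N), so I'll lower in small steps.

Call:
servo_tool(
  plan="0 0 0.001 0; 0 0 0.002 0; 0 0 0.002 0",
)

```text
t: 7.07
tool_pos: [0.5139, -0.3622, 0.1092]
orientation: [2.15, 2.289, 0.0]
force: [0.9, -0.4, -4.4]
opening: 0.0629
gripper_force: 30.0
```

Call:
servo_tool(
  plan="0 0 0.001 0; 0 0 0.002 0; 0 0 0.002 0",
)

```text
t: 7.32
tool_pos: [0.5141, -0.363, 0.1091]
orientation: [2.149, 2.288, -0.001]
force: [-5.3, 1.5, 7.9]
opening: 0.0628
gripper_force: 30.0
```

It made contact at the expected height, so I'll release and lift.

Call:
servo_tool(
  plan="0 0 0 0; 0 0 0 0; 0 0 0 0; 0 0 0 0; 0 0 0 0; 0 0 0 0",
  grip=-1,
)

```text
t: 7.82
tool_pos: [0.5137, -0.3619, 0.1066]
orientation: [2.151, 2.29, 0.0]
force: [-0.4, -0.5, -1.0]
opening: 0.0922
gripper_force: 0.0
```

Call:
servo_tool(
  plan="0 0 -0.008 0; 0 0 -0.025 0; 0 0 -0.05 0; 0 0 -0.08 0; 0 0 -0.105 0; 0 0 -0.115 0; 0 0 -0.115 0",
)

```text
t: 8.4
tool_pos: [0.5151, -0.3632, 0.2259]
orientation: [2.146, 2.285, 0.001]
force: [0.9, 0.1, -0.2]
opening: 0.0934
gripper_force: 0.0
```

```bash
python3 go.py .497 .191 .225 -11.1  .497 .191 .085 -11.1
```

```text
pos [ 0.5151 -0.3632  0.2259] tilt [ 0.005 -0.004 -1.   ] close dir 3.59 t 8.4 open 0.0934
shift mm [554.2  16.5  -1.6] turn 14.69
shift mm [554.9  15.9 138.4] turn 14.69
```

Call:
servo_tool(
  plan="0.012 0 0 1; 0.036 0.001 0 2; 0.072 0.002 0 3; 0.11 0.003 0 4; 0.148 0.004 0 5; 0.186 0.005 0 6; 0.224 0.006 0 8; 0.262 0.008 0 10; 0.3 0.009 0 11; 0.338 0.01 0 12; 0.376 0.011 0 13; 0.414 0.012 0 14.7",
)

```text
t: 9.4
tool_pos: [0.4983, 0.0538, 0.2195]
orientation: [-2.426, -1.994, 0.003]
force: [0.4, -0.4, 0.2]
opening: 0.093
gripper_force: 0.0
```

Call:
servo_tool(
  plan="0.03 0.008 0 0; 0.06 0.016 0 0; 0.08 0.022 0 0; 0.09 0.024 0 0; 0.09 0.024 0 0",
)

```text
t: 9.82
tool_pos: [0.54, 0.1371, 0.2196]
orientation: [-2.423, -1.997, 0.004]
force: [-0.1, 0.4, -0.7]
opening: 0.093
gripper_force: 0.0
```

```bash
python3 go.py .497 .191 .225 -11.1  .497 .191 .085 -11.1
```

```text
pos [0.54   0.1371 0.2196] tilt [-0.003 -0.    -1.   ] close dir -10.99 t 9.82 open 0.093
shift mm [ 44.7 -52.5  -5.3] turn 0.11
shift mm [ 44.8 -52.1 134.7] turn 0.11
```

Call:
servo_tool(
  plan="0.012 -0.014 0 0; 0.03 -0.035 0 0; 0.042 -0.049 0 0; 0.0448 -0.0523 0 0; 0.0448 -0.0523 0.015 0; 0.0448 -0.0523 0.04 0; 0.0448 -0.0523 0.065 0; 0.0448 -0.0523 0.088 0; 0.0448 -0.0523 0.103 0; 0.0448 -0.0523 0.112 0; 0.0448 -0.0523 0.115 0; 0.0448 -0.0523 0.115 0",
)

```text
t: 10.82
tool_pos: [0.4976, 0.1887, 0.106]
orientation: [-2.427, -1.995, 0.002]
force: [-0.1, 0.3, 0.6]
opening: 0.093
gripper_force: 0.0
```

Call:
servo_tool(
  plan="0 0 0 0; 0 0 0 0; 0 0 0 0; 0 0 0 0; 0 0 0 0; 0 0 0 0; 0 0 0 0; 0 0 0 0",
  grip=1,
  grip_force=20,
)

```text
t: 11.48
tool_pos: [0.4978, 0.1898, 0.1067]
orientation: [-2.426, -1.996, 0.0]
force: [0.0, -0.4, -1.5]
opening: 0.0447
gripper_force: 20.0
```

```bash
python3 go.py .5085 -.276 .22 3.7
```

```text
pos [0.4978 0.1898 0.1067] tilt [-0.  0. -1.] close dir -11.11 t 11.48 open 0.0447
shift mm [-455.   100.2 -113.3] turn -14.81
```

Call:
servo_tool(
  plan="0 0 -0.006 0; 0 0 -0.016 0; 0 0 -0.032 0; 0 0 -0.052 0; 0 0 -0.072 0; 0 0 -0.09 0; -0.005 0.001 -0.103 0; -0.018 0.004 -0.11 -1; -0.038 0.008 -0.113 -2; -0.064 0.014 -0.113 -3; -0.092 0.020 -0.113 -4; -0.122 0.027 -0.113 -5",
)

```text
t: 12.48
tool_pos: [0.5007, 0.0638, 0.2203]
orientation: [2.335, 2.102, 0.001]
force: [0.3, 0.0, -0.5]
opening: 0.0452
gripper_force: 20.0
```

```bash
python3 go.py .5085 -.276 .22 3.7
```

```text
pos [0.5007 0.0638 0.2203] tilt [ 0.001  0.    -1.   ] close dir -6.01 t 12.48 open 0.0452
shift mm [-3.371e+02  4.330e+01  3.000e-01] turn -9.71
```

Call:
servo_tool(
  plan="-0.03 0.004 0 -1; -0.062 0.008 0 -2; -0.094 0.012 0 -3; -0.126 0.016 0 -4; -0.158 0.020 0 -5; -0.19 0.024 0 -6; -0.222 0.028 0 -7; -0.252 0.032 0 -8; -0.28 0.036 0 -9; -0.305 0.039 0 -9.7; -0.324 0.042 0 -9.7; -0.334 0.043 0 -9.7",
)

```text
t: 13.48
tool_pos: [0.5075, -0.2745, 0.22]
orientation: [2.153, 2.287, -0.001]
force: [-0.1, 0.7, 0.1]
opening: 0.0445
gripper_force: 20.0
```

Call:
servo_tool(
  plan="-0.002 0 0 0; -0.002 0 0 0; -0.002 0 0 0",
)

```text
t: 13.73
tool_pos: [0.5082, -0.2729, 0.2197]
orientation: [-2.15, -2.29, -0.0]
force: [0.2, 0.1, -1.6]
opening: 0.0446
gripper_force: 20.0
```

```bash
python3 go.py .5085 -.276 .1135 3.7; python3 - <<'E'
from plant import eyes
import cv2
c=eyes.read_camera("side")["image"]; cv2.imwrite("pics/s2.png",cv2.resize(c[170:330,230:430],None,fx=3.7,fy=3.7,interpolation=cv2.INTER_CUBIC))
E
```

```text
pos [ 0.5082 -0.2729  0.2197] tilt [-0.     0.001 -1.   ] close dir 3.61 t 13.73 open 0.0446
shift mm [-3.100e+00  1.000e-01  1.062e+02] turn -0.09
```

View pics/s2.png

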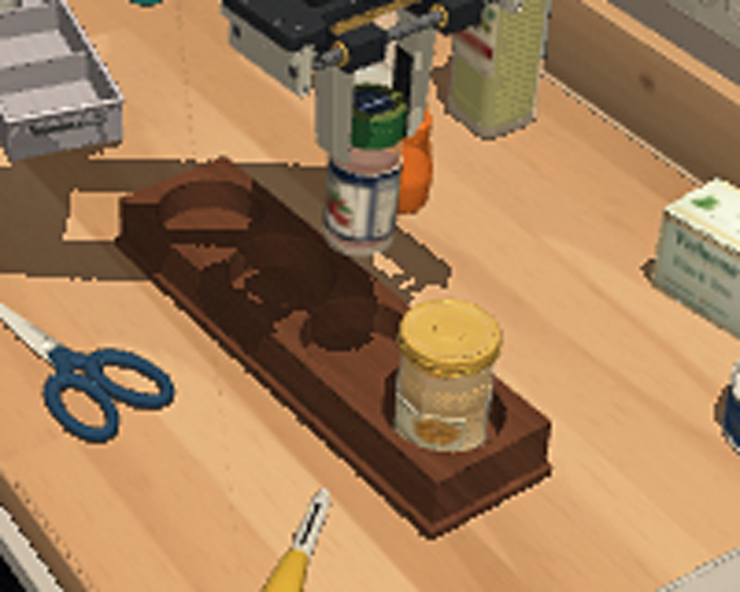

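The honey jar stands in well 4 at crop (447,375), and the spice jar hangs upright at (362,180). Lowering.

Call:
servo_tool(
  plan="-0.002 0 0.008 0; -0.003 0 0.022 0; -0.003 0 0.038 0; -0.003 0 0.055 0; -0.003 0 0.071 0; -0.003 0 0.083 0; -0.003 0 0.092 0; -0.003 0 0.098 0; -0.003 0 0.102 0; -0.003 0 0.104 0; -0.003 0 0.105 0; -0.003 0 0.105 0",
)

```text
t: 14.78
tool_pos: [0.5087, -0.2771, 0.1152]
orientation: [2.15, 2.289, 0.0]
force: [-0.2, -0.7, -0.8]
opening: 0.045
gripper_force: 20.0
```

Call:
servo_tool(
  plan="0 0 0.001 0; 0 0 0.002 0; 0 0 0.002 0",
)

```text
t: 15.03
tool_pos: [0.5085, -0.277, 0.1129]
orientation: [2.151, 2.289, 0.0]
force: [-0.4, -0.5, -0.9]
opening: 0.0449
gripper_force: 20.0
```

Call:
servo_tool(
  plan="0 0 0.001 0; 0 0 0.001 0; 0 0 0.001 0",
)

```text
t: 15.28
tool_pos: [0.5086, -0.2773, 0.1126]
orientation: [2.15, 2.289, -0.0]
force: [-2.3, -0.4, 5.5]
opening: 0.045
gripper_force: 20.0
```

Contact. Releasing, then on to the salt.

Call:
servo_tool(
  plan="0 0 0 0; 0 0 0 0; 0 0 0 0; 0 0 0 0; 0 0 0 0; 0 0 0 0",
  grip=-1,
)

```text
t: 15.78
tool_pos: [0.5084, -0.2768, 0.1115]
orientation: [-2.151, -2.29, -0.0]
force: [0.1, 0.6, -0.7]
opening: 0.0798
gripper_force: 0.0
```

Call:
servo_tool(
  plan="0 0 -0.008 0; 0 0 -0.025 0; 0 0 -0.05 0; 0 0 -0.08 0; 0 0 -0.105 0; 0 0 -0.112 0; 0 0 -0.112 0",
)

```text
t: 16.37
tool_pos: [0.5099, -0.2778, 0.2273]
orientation: [2.147, 2.286, 0.002]
force: [-0.0, -0.2, 0.4]
opening: 0.0929
gripper_force: 0.0
```

```bash
python3 go.py .513 .277 .225 -11.1
```

```text
pos [ 0.5099 -0.2778  0.2273] tilt [ 0.005 -0.003 -1.   ] close dir 3.58 t 16.37 open 0.0929
shift mm [5.535e+02 3.780e+01 5.000e-01] turn 14.68
```

Call:
servo_tool(
  plan="0.012 0.001 0 1; 0.036 0.002 0 2; 0.072 0.005 0 3; 0.11 0.008 0 4; 0.148 0.01 0 5; 0.186 0.013 0 6; 0.224 0.015 0 8; 0.262 0.018 0 10; 0.3 0.02 0 11; 0.338 0.023 0 12; 0.376 0.026 0 13; 0.414 0.028 0 14.7",
)

```text
t: 17.37
tool_pos: [0.5093, 0.1398, 0.2217]
orientation: [-2.426, -1.994, 0.003]
force: [0.4, 0.0, -0.1]
opening: 0.0929
gripper_force: 0.0
```

```bash
python3 go.py .513 .277 .225 -11.1; python3 - <<'E'
from plant import eyes
import cv2
c=eyes.read_camera("top")["image"]; cv2.imwrite("pics/t2.png",cv2.resize(c[180:260,95:275],None,fx=4.4,fy=4.4,interpolation=cv2.INTER_CUBIC))
E
```

```text
pos [0.5093 0.1398 0.2217] tilt [-0.002 -0.    -1.   ] close dir -11.16 t 17.37 open 0.0929
shift mm [135.3 -22.9  -3.4] turn -0.06
```

Call:
servo_tool(
  plan="0.02 -0.004 0 0; 0.05 -0.009 0 0; 0.085 -0.015 0 0; 0.113 -0.02 0 0; 0.13 -0.022 0 0; 0.1355 -0.0225 0 0; 0.1355 -0.0225 0.012 0; 0.1355 -0.0225 0.035 0; 0.1355 -0.0225 0.065 0; 0.1355 -0.0225 0.09 0; 0.1355 -0.0225 0.105 0; 0.1355 -0.0225 0.11 0",
)

```text
t: 18.42
tool_pos: [0.5118, 0.2724, 0.1082]
orientation: [-2.426, -1.993, 0.012]
force: [0.5, -0.7, -0.1]
opening: 0.0931
gripper_force: 0.0
```

```bash
python3 go.py .514 .277 .075 -11.1
```

```text
pos [0.5118 0.2724 0.1082] tilt [-0.007 -0.003 -1.   ] close dir -11.2 t 18.42 open 0.0931
shift mm [ 5.1  1.5 33.2] turn -0.1
```

Call:
servo_tool(
  plan="0.002 0.001 0 0; 0.003 0.002 0 0; 0.003 0.002 0.002 0; 0.003 0.002 0.002 0",
)

```text
t: 18.75
tool_pos: [0.5181, 0.2781, 0.113]
orientation: [2.426, 1.995, 0.004]
force: [-0.0, 0.3, -0.3]
opening: 0.0932
gripper_force: 0.0
```

```bash
python3 go.py .514 .277 .075 -11.1
```

```text
pos [0.5181 0.2781 0.113 ] tilt [ 0.002  0.001 -1.   ] close dir -11.13 t 18.75 open 0.0932
shift mm [-2.  -3.9 38. ] turn -0.03
```

Call:
servo_tool(
  plan="-0.001 -0.003 0.005 0; -0.001 -0.003 0.013 0; -0.001 -0.003 0.022 0; -0.001 -0.003 0.03 0; -0.001 -0.003 0.035 0; -0.001 -0.003 0.038 0; -0.001 -0.003 0.038 0; -0.001 -0.003 0.038 0",
)

```text
t: 19.42
tool_pos: [0.5138, 0.2775, 0.0734]
orientation: [-2.426, -1.996, 0.001]
force: [0.1, -0.1, 0.2]
opening: 0.0929
gripper_force: 0.0
```

Call:
servo_tool(
  plan="0 0 0 0; 0 0 0 0; 0 0 0 0; 0 0 0 0; 0 0 0 0; 0 0 0 0; 0 0 0 0; 0 0 0 0; 0 0 0 0",
  grip=1,
  grip_force=15,
)

```text
t: 20.17
tool_pos: [0.5139, 0.2775, 0.0736]
orientation: [2.426, 1.996, -0.0]
force: [0.5, 0.4, -0.3]
opening: 0.0427
gripper_force: 14.2
```

```bash
python3 go.py .503 -.19 .19 3.7
```

```text
pos [0.5139 0.2775 0.0736] tilt [-0. -0. -1.] close dir -11.12 t 20.17 open 0.0427
shift mm [-460.8   79.5 -116.4] turn -14.82
```

Call:
servo_tool(
  plan="0 0 0 0; 0 0 0 0; 0 0 0 0; 0 0 0 0",
  grip_force=20,
)

```text
t: 20.5
tool_pos: [0.5139, 0.2776, 0.0737]
orientation: [-2.426, -1.996, -0.0]
force: [1.2, -1.0, 0.4]
opening: 0.0427
gripper_force: 19.0
```

Call:
servo_tool(
  plan="0 0 0 0; 0 0 0 0; 0 0 0 0; 0 0 0 2; 0 0 0 4; 0 0 0 6; 0 0 0 6",
  grip=-0.3,
)

```text
t: 21.08
tool_pos: [0.5139, 0.2775, 0.0736]
orientation: [-2.529, -1.864, 0.0]
force: [1.4, 0.0, -0.7]
opening: 0.0601
gripper_force: 0.0
```

Call:
servo_tool(
  plan="0 0 0 0; 0 0 0 0; 0 0 0 0; 0 0 0 0; 0 0 0 0; 0 0 0 0; 0 0 0 0; 0 0 0 0",
  grip=1,
  grip_force=15,
)

```text
t: 21.75
tool_pos: [0.5139, 0.2775, 0.0736]
orientation: [2.527, 1.866, -0.0]
force: [0.7, 0.8, 0.3]
opening: 0.0452
gripper_force: 13.5
```

Wrong way, so I'll turn to the other side.

Call:
servo_tool(
  plan="0 0 0 0; 0 0 0 0; 0 0 0 0; 0 0 0 -4; 0 0 0 -8; 0 0 0 -12; 0 0 0 -12",
  grip=-0.3,
)

```text
t: 22.33
tool_pos: [0.5139, 0.2775, 0.0736]
orientation: [-2.315, -2.124, 0.0]
force: [-0.8, 0.6, -0.6]
opening: 0.0599
gripper_force: 0.0
```

Call:
servo_tool(
  plan="0 0 0 0; 0 0 0 0; 0 0 0 0; 0 0 0 0; 0 0 0 0; 0 0 0 0; 0 0 0 0; 0 0 0 0",
  grip=1,
  grip_force=15,
)

```text
t: 23.0
tool_pos: [0.5139, 0.2776, 0.0737]
orientation: [2.319, 2.12, 0.0]
force: [0.7, -0.4, -0.8]
opening: 0.0413
gripper_force: 14.8
```

Call:
servo_tool(
  plan="0 0 0 0; 0 0 0 0; 0 0 0 0; 0 0 0 -2; 0 0 0 -3.5; 0 0 0 -3.5",
  grip=-0.3,
)

```text
t: 23.5
tool_pos: [0.5139, 0.2775, 0.0737]
orientation: [-2.251, -2.191, -0.0]
force: [-0.5, 0.9, -0.1]
opening: 0.0608
gripper_force: 0.0
```

Call:
servo_tool(
  plan="0 0 0 0; 0 0 0 0; 0 0 0 0; 0 0 0 0; 0 0 0 0; 0 0 0 0; 0 0 0 0; 0 0 0 0",
  grip=1,
  grip_force=20,
)

```text
t: 24.17
tool_pos: [0.5139, 0.2775, 0.0736]
orientation: [2.253, 2.19, -0.0]
force: [0.2, -0.5, 0.2]
opening: 0.0409
gripper_force: 19.8
```

```bash
python3 go.py .503 -.19 .19 3.7
```

```text
pos [0.5139 0.2775 0.0736] tilt [-0. -0. -1.] close dir -1.62 t 24.17 open 0.0409
shift mm [-467.7    2.3 -116.4] turn -5.32
```

Call:
servo_tool(
  plan="0 0 -0.006 0; 0 0 -0.016 0; 0 0 -0.032 0; 0 0 -0.052 0; 0 0 -0.074 0; 0 0 -0.093 0; -0.005 0 -0.107 0; -0.018 0 -0.114 -1; -0.038 0 -0.117 -2; -0.064 0 -0.117 -3; -0.092 0 -0.117 -4; -0.122 0 -0.117 -5",
)

```text
t: 25.17
tool_pos: [0.5102, 0.1546, 0.1913]
orientation: [2.153, 2.288, 0.001]
force: [1.9, -0.3, -0.7]
opening: 0.041
gripper_force: 19.8
```

```bash
python3 go.py .503 -.19 .19 3.7
```

```text
pos [0.5102 0.1546 0.1913] tilt [ 0.001  0.    -1.   ] close dir 3.49 t 25.17 open 0.041
shift mm [-343.5  -28.2    1.3] turn -0.21
```

Call:
servo_tool(
  plan="-0.03 -0.002 0 0; -0.062 -0.005 0 0; -0.094 -0.008 0 0; -0.126 -0.010 0 0; -0.158 -0.013 0 0; -0.19 -0.016 0 0; -0.222 -0.018 0 0; -0.254 -0.021 0 0; -0.284 -0.023 0 0; -0.31 -0.025 0 0; -0.33 -0.027 0 0; -0.34 -0.028 0 0",
)

```text
t: 26.17
tool_pos: [0.502, -0.1881, 0.1911]
orientation: [2.157, 2.283, -0.001]
force: [-0.3, -0.4, -1.3]
opening: 0.0409
gripper_force: 19.8
```

Call:
servo_tool(
  plan="0 0 0 0; 0 0 0 0; 0 0 0 0",
)

```text
t: 26.42
tool_pos: [0.5026, -0.1844, 0.1907]
orientation: [-2.154, -2.286, -0.001]
force: [-0.6, 0.2, -0.8]
opening: 0.0406
gripper_force: 19.8
```

```bash
python3 go.py .503 -.19 .0805 3.7; python3 - <<'E'
from plant import eyes
import cv2
c=eyes.read_camera("side")["image"]; cv2.imwrite("pics/s3.png",cv2.resize(c[170:330,230:430],None,fx=3.7,fy=3.7,interpolation=cv2.INTER_CUBIC))
E
```

```text
pos [ 0.5026 -0.1844  0.1907] tilt [-0.     0.001 -1.   ] close dir 3.41 t 26.42 open 0.0406
shift mm [-5.700e+00  1.000e-01  1.102e+02] turn -0.29
```

View pics/s3.png

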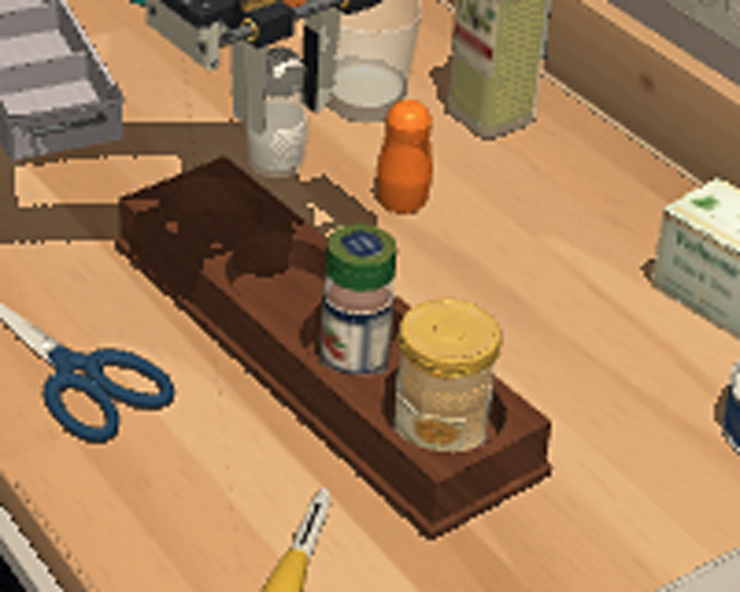

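The spice jar (360,300) and honey jar (447,375) stand in wells 3 and 4. The salt hangs upright at (277,120). Lowering.

Call:
servo_tool(
  plan="-0.002 0 0.008 0; -0.004 0 0.022 0; -0.004 0 0.039 0; -0.004 0 0.056 0; -0.004 0 0.073 0; -0.004 0 0.086 0; -0.004 0 0.095 0; -0.004 0 0.101 0; -0.004 0 0.105 0; -0.004 0 0.107 0; -0.004 0 0.108 0; -0.004 0 0.108 0",
)

```text
t: 27.47
tool_pos: [0.5032, -0.1896, 0.0831]
orientation: [2.154, 2.285, 0.0]
force: [0.9, -1.0, -0.8]
opening: 0.0407
gripper_force: 19.8
```

Call:
servo_tool(
  plan="0 0 0.001 0; 0 0 0.002 0; 0 0 0.002 0",
)

```text
t: 27.72
tool_pos: [0.503, -0.1896, 0.0808]
orientation: [2.155, 2.286, 0.0]
force: [0.1, 0.7, -2.1]
opening: 0.041
gripper_force: 19.8
```

Call:
servo_tool(
  plan="0 0 0.001 0; 0 0 0.0015 0; 0 0 0.0015 0",
)

```text
t: 27.97
tool_pos: [0.503, -0.1896, 0.0796]
orientation: [2.155, 2.286, 0.0]
force: [-1.0, -0.1, 3.6]
opening: 0.0413
gripper_force: 19.8
```

Contact. Releasing, lifting and heading for the mill.

Call:
servo_tool(
  plan="0 0 0 0; 0 0 0 0; 0 0 0 0; 0 0 0 0; 0 0 0 0; 0 0 0 0; 0 0 0 0",
  grip=-1,
)

```text
t: 28.55
tool_pos: [0.5028, -0.1895, 0.0791]
orientation: [-2.155, -2.286, 0.0]
force: [0.2, 0.6, 0.9]
opening: 0.0831
gripper_force: 0.0
```

Call:
servo_tool(
  plan="0 0 -0.008 0; 0 0 -0.025 0; 0 0 -0.055 0; 0 0 -0.09 0; 0 0 -0.13 0; 0 0 -0.165 0; 0 0 -0.185 0; 0 0 -0.19 0; 0 0 -0.19 0",
)

```text
t: 29.3
tool_pos: [0.5038, -0.19, 0.2718]
orientation: [2.152, 2.283, 0.002]
force: [-0.4, 0.1, -1.0]
opening: 0.093
gripper_force: 0.0
```

```bash
python3 go.py .530 .361 .265 -11.1; python3 - <<'E'
from plant import eyes
import cv2
from h import *
c=eyes.read_camera("top")["image"]; cv2.imwrite("pics/t3.png",cv2.resize(c[185:245,85:175],None,fx=8,fy=8,interpolation=cv2.INTER_CUBIC))
E
```

```text
pos [ 0.5038 -0.19    0.2718] tilt [ 0.004 -0.002 -1.   ] close dir 3.38 t 29.3 open 0.093
shift mm [548.5  58.6   5.8] turn 14.48
```

View pics/t3.png

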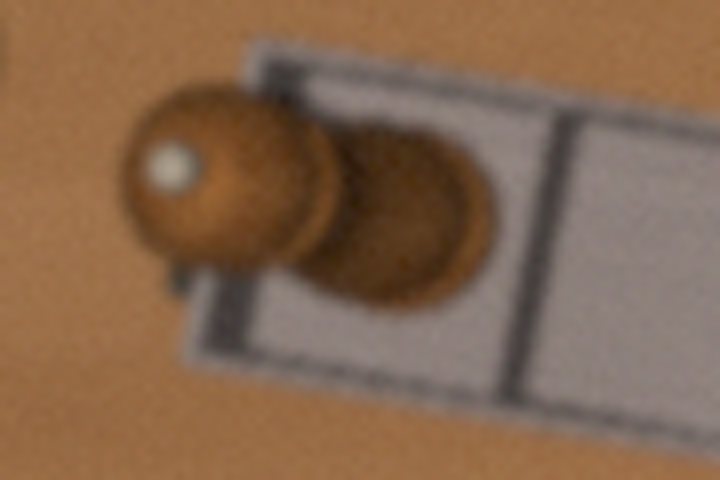

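```bash
python3 - <<'E'
from h import *
c=crop(85,185,8)
for q,z in[((217,176),.154),((171,167),.182),((395,215),.024)]: print(px2w("top",c(*q),z).round(4))
E
```

```text
[0.5316 0.3622 0.154 ]
[0.5307 0.362  0.182 ]
[0.5351 0.3639 0.024 ]
```

Call:
servo_tool(
  plan="0.012 0.001 0 1; 0.036 0.003 0 2; 0.072 0.007 0 3; 0.11 0.011 0 4; 0.148 0.015 0 5; 0.186 0.02 0 6; 0.224 0.024 0 8; 0.262 0.028 0 10; 0.3 0.032 0 11; 0.338 0.036 0 12; 0.376 0.04 0 13; 0.414 0.044 0 14.5",
)

```text
t: 30.35
tool_pos: [0.5208, 0.228, 0.2661]
orientation: [-2.426, -1.994, 0.006]
force: [-0.0, -0.4, -0.3]
opening: 0.0933
gripper_force: 0.0
```

```bash
python3 go.py .530 .361 .265 -11.1
```

```text
pos [0.5208 0.228  0.2661] tilt [-0.004 -0.001 -1.   ] close dir -11.16 t 30.35 open 0.0933
shift mm [132.3 -16.7   0.9] turn -0.06
```

Call:
servo_tool(
  plan="0.02 -0.003 0 0; 0.05 -0.006 0 0; 0.085 -0.011 0 0; 0.113 -0.014 0 0; 0.128 -0.016 0 0; 0.1335 -0.0165 0 0; 0.1335 -0.0165 0 0; 0.1335 -0.0165 0 0; 0.1335 -0.0165 0 0",
)

```text
t: 31.1
tool_pos: [0.5318, 0.3592, 0.2683]
orientation: [2.427, 1.994, -0.002]
force: [-0.4, -0.5, 0.0]
opening: 0.0931
gripper_force: 0.0
```

```bash
python3 go.py .531 .362 .152 -11.1
```

```text
pos [0.5318 0.3592 0.2683] tilt [-0.001 -0.001 -1.   ] close dir -11.18 t 31.1 open 0.0931
shift mm [  2.7  -1.2 116.3] turn -0.08
```

Call:
servo_tool(
  plan="0.002 -0.001 0.006 0; 0.002 -0.001 0.02 0; 0.002 -0.001 0.04 0; 0.002 -0.001 0.062 0; 0.002 -0.001 0.082 0; 0.002 -0.001 0.097 0; 0.002 -0.001 0.108 0; 0.002 -0.001 0.113 0; 0.002 -0.001 0.115 0; 0.002 -0.001 0.115 0; 0.002 -0.001 0.115 0",
)

```text
t: 32.02
tool_pos: [0.5319, 0.363, 0.1552]
orientation: [2.426, 1.995, 0.003]
force: [0.0, -0.1, 0.4]
opening: 0.0929
gripper_force: 0.0
```

```bash
python3 go.py .531 .362 .152 -11.1
```

```text
pos [0.5319 0.363  0.1552] tilt [ 0.001  0.001 -1.   ] close dir -11.13 t 32.02 open 0.0929
shift mm [-1.1 -0.7  3.2] turn -0.03
```

Call:
servo_tool(
  plan="0 -0.001 0.002 0; 0 -0.001 0.003 0; 0 -0.001 0.003 0; 0 -0.001 0.003 0",
)

```text
t: 32.35
tool_pos: [0.5304, 0.3631, 0.1515]
orientation: [2.426, 1.996, 0.001]
force: [0.6, -0.3, 0.1]
opening: 0.0929
gripper_force: 0.0
```

Call:
servo_tool(
  plan="0 0 0 0; 0 0 0 0; 0 0 0 0; 0 0 0 0; 0 0 0 0; 0 0 0 0; 0 0 0 0; 0 0 0 0; 0 0 0 0",
  grip=1,
  grip_force=30,
)

```text
t: 33.1
tool_pos: [0.5303, 0.3629, 0.1511]
orientation: [-2.426, -1.996, 0.0]
force: [-0.4, 0.1, 0.1]
opening: 0.0469
gripper_force: 30.0
```

```bash
python3 go.py .4975 -.104 .245 3.7
```

```text
pos [0.5303 0.3629 0.1511] tilt [-0. -0. -1.] close dir -11.12 t 33.1 open 0.0469
shift mm [-464.5   57.9  -93.9] turn -14.82
```

Call:
servo_tool(
  plan="0 0 -0.004 0; 0 0 -0.012 0; 0 0 -0.024 0; 0 0 -0.038 0; 0 0 -0.053 0; 0 0 -0.067 0; 0 0 -0.079 0; -0.003 0 -0.088 0; -0.01 0.001 -0.093 -1; -0.022 0.003 -0.095 -2; -0.038 0.005 -0.095 -3; -0.057 0.007 -0.095 -4",
)

```text
t: 34.1
tool_pos: [0.5261, 0.3055, 0.2468]
orientation: [2.353, 2.081, 0.001]
force: [0.8, -0.0, -2.2]
opening: 0.0473
gripper_force: 30.0
```

```bash
python3 go.py .4975 -.104 .245 3.7
```

```text
pos [0.5261 0.3055 0.2468] tilt [ 0.  0. -1.] close dir -7.02 t 34.1 open 0.0473
shift mm [-409.9   21.7    1.6] turn -10.72
```

Call:
servo_tool(
  plan="-0.02 0.001 0 -1; -0.042 0.002 0 -2; -0.065 0.003 0 -3; -0.088 0.005 0 -4; -0.111 0.006 0 -5; -0.134 0.007 0 -6; -0.157 0.008 0 -7; -0.18 0.01 0 -8; -0.203 0.011 0 -9; -0.226 0.012 0 -10; -0.249 0.013 0 -10.7; -0.272 0.014 0 -10.7",
)

```text
t: 35.1
tool_pos: [0.506, 0.0328, 0.2467]
orientation: [2.15, 2.29, 0.0]
force: [0.8, -0.6, -2.4]
opening: 0.0473
gripper_force: 30.0
```

Call:
servo_tool(
  plan="-0.022 -0.003 0 0; -0.043 -0.005 0 0; -0.063 -0.008 0 0; -0.082 -0.01 0 0; -0.098 -0.012 0 0; -0.112 -0.014 0 0; -0.123 -0.015 0 0; -0.13 -0.016 0 0; -0.134 -0.017 0 0; -0.134 -0.017 0 0; -0.134 -0.017 0 0",
)

```text
t: 36.02
tool_pos: [0.4977, -0.1004, 0.2462]
orientation: [-2.151, -2.29, -0.0]
force: [0.1, -0.0, -1.9]
opening: 0.0473
gripper_force: 30.0
```

```bash
python3 go.py .4975 -.104 .158 3.7; python3 - <<'E'
from plant import eyes
import cv2
c=eyes.read_camera("side")["image"]; cv2.imwrite("pics/s4.png",cv2.resize(c[130:290,200:400],None,fx=3.7,fy=3.7,interpolation=cv2.INTER_CUBIC))
E
```

```text
pos [ 0.4977 -0.1004  0.2462] tilt [-0.  0. -1.] close dir 3.58 t 36.02 open 0.0473
shift mm [-3.6 -0.5 88.2] turn -0.12
```

View pics/s4.png

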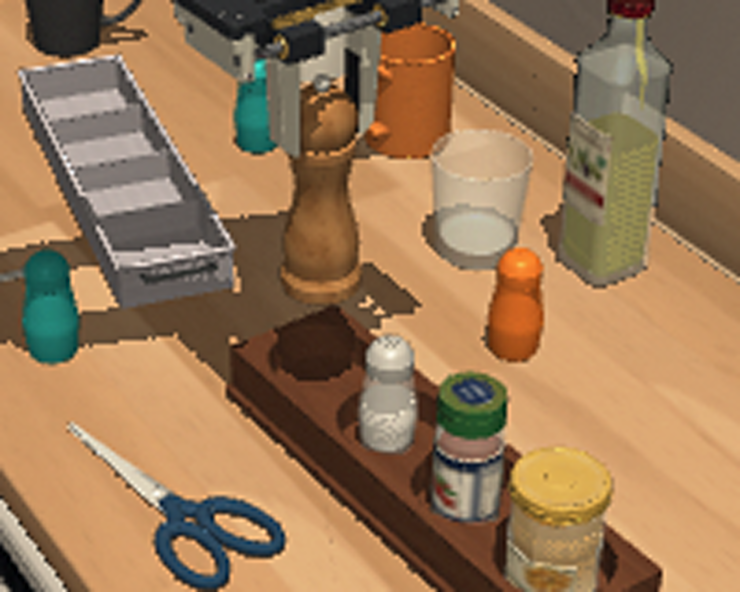

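The mill hangs upright at (321,210), with the tray empty and the salt, spice jar and honey standing in their wells. Lowering.

Call:
servo_tool(
  plan="-0.002 0 0.005 0; -0.003 0 0.015 0; -0.003 0 0.028 0; -0.003 0 0.042 0; -0.003 0 0.055 0; -0.003 0 0.066 0; -0.003 0 0.074 0; -0.003 0 0.08 0; -0.003 0 0.084 0; -0.003 0 0.086 0; -0.003 0 0.086 0; -0.003 0 0.086 0",
)

```text
t: 37.07
tool_pos: [0.4983, -0.1039, 0.1607]
orientation: [2.15, 2.289, 0.001]
force: [-0.4, 0.1, -1.2]
opening: 0.047
gripper_force: 30.0
```

Call:
servo_tool(
  plan="0 0 0.001 0; 0 0 0.002 0; 0 0 0.002 0",
)

```text
t: 37.32
tool_pos: [0.4981, -0.1038, 0.1583]
orientation: [2.151, 2.29, 0.0]
force: [0.2, 0.3, -2.6]
opening: 0.0471
gripper_force: 30.0
```

Call:
servo_tool(
  plan="0 0 0.001 0; 0 0 0.0015 0; 0 0 0.0015 0",
)

```text
t: 37.57
tool_pos: [0.4982, -0.1038, 0.1571]
orientation: [2.151, 2.289, 0.0]
force: [-0.8, 0.0, 1.2]
opening: 0.0469
gripper_force: 30.0
```

Call:
servo_tool(
  plan="0 0 0 0; 0 0 0 0; 0 0 0 0; 0 0 0 0; 0 0 0 0; 0 0 0 0; 0 0 0 0",
  grip=-1,
)

```text
t: 38.15
tool_pos: [0.4979, -0.1038, 0.1566]
orientation: [2.151, 2.29, -0.0]
force: [-0.3, -0.1, -0.2]
opening: 0.089
gripper_force: 0.0
```

Call:
servo_tool(
  plan="0 0 -0.005 0; 0 0 -0.018 0; 0 0 -0.04 0; 0 0 -0.065 0; 0 0 -0.09 0; 0 0 -0.11 0; 0 0 -0.12 0; 0.02 0 -0.12 0; 0.05 0 -0.12 0; 0.085 0 -0.12 0; 0.11 0 -0.12 0; 0.12 0 -0.12 0",
)

```text
t: 39.15
tool_pos: [0.49, 0.0188, 0.277]
orientation: [-2.148, -2.292, -0.001]
force: [0.3, 0.5, 0.1]
opening: 0.093
gripper_force: 0.0
```

Call:
servo_tool(
  plan="0.02 0 0 0; 0.05 0 0 0; 0.08 0 0 0; 0.1 0 0 0; 0.1 0 0 0; 0.1 0 0 0",
)

```text
t: 39.65
tool_pos: [0.4842, 0.1161, 0.2767]
orientation: [2.148, 2.292, -0.001]
force: [1.1, -0.0, 0.1]
opening: 0.0929
gripper_force: 0.0
```

```bash
python3 - <<'E'
from plant import eyes
import cv2,numpy as np
a=eyes.read_camera("side")["image"][110:320,130:410]; b=eyes.read_camera("top")["image"][40:320,20:500]
cv2.imwrite("pics/s5.png",cv2.resize(a,None,fx=2.8,fy=2.8,interpolation=cv2.INTER_CUBIC)); cv2.imwrite("pics/t5.png",cv2.resize(b,None,fx=1.66,fy=1.66))
E
```

```text
(no output)
```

View pics/s5.png

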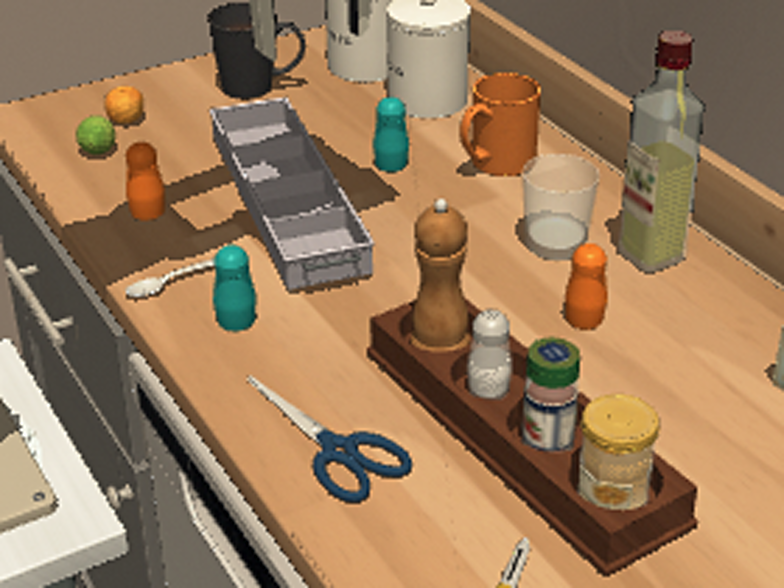

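View pics/t5.png

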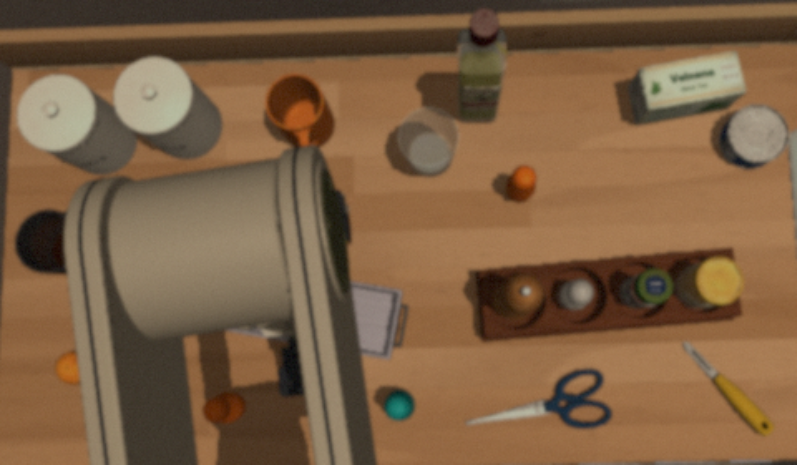

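The pictures show all four upright in the rack in the original order: mill, salt, spice jar, honey at top-view x of about 522, 577, 650 and 715. The tray is empty, the bystanders haven't moved and the gripper is clear.

```bash
python3 -c "
from plant import robot
print(robot.close_job())"
```

```text
the job is handed in; nothing more can be done
None
```

The job is handed in: the pepper mill, salt shaker, spice jar and honey jar stand upright in the rack's four wells in their original left-to-right order, the tray is empty, and the other things look untouched in the final pictures.

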